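Draw the press die out of its bay with the snap hook

TASK

Take the draw hook by its handle and push its sprung gate sideways against the die's pulling eye until the eye is inside the hook and the gate has snapped shut behind it. Then draw the die out of its bay with the hook, not with the gripper, until it is fully home against the front stops, and let go with the hook still clipped on. Feel your way: keep the force between hook and die under 20 N throughout, and leave the things around it alone.

Things in the scene. Friction and masses are not known exactly. Their poses are not given: they have to be found in the camera images.
- rail: Fixed transfer rail: steel base 235 x 124 x 6 mm, low side gibs (top 22 mm over the bench), grey sheet-metal bay 122 mm wide, 70 mm high. Origin on the bench; +x runs along the rail from the front stops into the bay, z up. Base from x = -90 to 145 mm, bay from x = 20 to 143 mm, open towards -x.
- die_shoe (a joint): Travel (m) of the die, a steel shoe 90 x 80 mm with the press's tooling ring on it, along the rail's -x: 0 fully in the bay, 0.100 against the two rubber-faced front stops. Starts at 0 to 0.010. It cannot be lifted or shifted sideways, stays where it is left and takes about 3 N to slide.
- pull_eye (a point): Middle of the upright outer bar of the die's pulling eye, 42 mm over the bench; moves with the die. The eye is a bow of 8 mm round bar, upright, hinged on an upright pin 49 mm behind this bar (rail's +x, y = 0); its two level legs are 28 mm apart (20 mm clear); the hinge lug begins 42 mm and the die's end plate 56 mm behind the bar.
- eye_swing (a joint): Swing (rad) of the pulling eye about its upright pin: 0 straight along the rail, positive towards the rail's -y. It hangs loose (0.1 to 0.2 N at the bar) and starts at -0.2 to 0.05; a sideways push carries it along until it meets a hidden side stop, somewhere 5 to 20 mm from straight at the bar and to be found by feel; only then does the gate begin to yield.
- draw_hook: Loose draw hook, 0.3 kg, lying flat. Origin on the underside at the handle's middle; +x from handle to hook, z up; balance at x = 27 mm. Black handle 24 mm wide (y), 28 high, x = -46 to 46, with 30 mm wide collars to x = +-56. Rod and hook are 9 mm round bar, centre line at z = 14. Hook: back at y = +14.5, half-circle bowl about x = 110, y = 0, inner radius 10, front end x = 129 mm.
- hook_nose (a point): Tip of the hook's nose (8 mm thick; x = 101, y = -14.5, z = 14 mm of the hook); axes of the hook. The nose runs from here +x into the bowl. The throat opens to the hook's -y, from this tip back to x = 72 mm, and is closed by the gate; the nose has to pass between the legs of the eye.
- hook_throat (a point): Point in the throat (x = 92, y = -4, z = 14 mm of the hook; axes of the hook). To enter, the eye's bar comes in along the hook's +y towards this point, pushing the gate; with its axis between about y = -1 and -6 mm the bar is past the nose and can then go +x into the bowl.
- hook_gate (a joint): Angle (rad) of the sprung gate, a 37 mm steel strip pinned at x = 72, y = 0 of the hook: 0 shut (free end at x = 107, y = -7 mm, inside the nose), 0.42 fully open against the hook's back. Opens only inwards (+y). At the throat point 2 N starts it and 4 N opens it, 9 mm deeper; then it is rigid. It snaps shut once the bar has gone +x past its free end.
- hook_seat (a point): Seat in the bowl: where the axis of the eye's bar lies when drawn fully home in the hook (x = 116, y = 0, z = 14 mm of the hook); axes of the hook.
- guide_bush: Bystander: loose bronze flanged bush, 42 mm diameter, 45 mm high, beside the rail; origin under its middle.
- bearing: Bystander: loose ball bearing, 52 mm diameter, 14 mm high, flat beside the rail; origin under its middle.
- oil_bottle: Bystander: loose oil bottle, 48 mm diameter, 134 mm high, standing beside the bay; origin under its middle.
There are look-alikes about, which are no part of the job. There is more than one size of the draw_hook; the job needs the larger.

How it is judged (in metres and radians):
On the way:
1. the eye is inside the hook's bowl and the gate has snapped shut, while the die is still in its bay (drawn less than 40 mm) (x of pull_eye in the frame of draw_hook between 0.106 and 0.122 m and y of pull_eye in the frame of draw_hook between -0.0085 and 0.0085 m and z of pull_eye in the frame of draw_hook between -0.002 and 0.03 m and value of joint hook_gate below 0.06 rad and value of joint die_shoe below 0.04 m), for 0.1 s.
At the end, for the whole second after the job is handed in: The die is within 2 mm of the front stops; the eye's bar is in the bowl of the draw hook (hook x 106 to 122 mm, |y| under 8.5 mm, z -2 to 30 mm), the gate is shut to within 0.06 rad, and the hook lies still, let go (x of pull_eye in the frame of draw_hook between 0.106 and 0.122 m and y of pull_eye in the frame of draw_hook between -0.0085 and 0.0085 m and z of pull_eye in the frame of draw_hook between -0.002 and 0.03 m and value of joint hook_gate below 0.06 rad and value of joint die_shoe above 0.098 m and linear speed of draw_hook below 0.03 m/s); the robot touches nothing.
It fails at once if the hook and the die press on each other with more than 20 N (contact force between draw_hook and die_shoe above 20 N).
It fails at once if the fingers touch the die or its eye with more than 1 N (contact force between the fingers and die_shoe above 1 N).
It fails at once if the guide_bush is moved by more than 10 mm (distance of guide_bush from where it was at the start of the episode above 0.01 m).
It fails at once if the bearing is moved by more than 10 mm (distance of bearing from where it was at the start of the episode above 0.01 m).
It fails at once if the oil_bottle is moved by more than 10 mm (distance of oil_bottle from where it was at the start of the episode above 0.01 m).
It also fails if it takes over 48 s, if anything falls off the work surface, if the arm or the gripper's body presses on something with over 40 N, if the wrist force passes 120 N, or if a joint passes its speed limit or range.

ROBOT

A 6-joint arm with a two-finger parallel gripper is mounted at the origin on a cart in front of the work surface, level with it; the furniture and walls round the work are solid. World frame = base frame: x ahead of the robot, y to its left, z up, the work surface at z = 0. Lengths are in mm, angles in rad, forces in N, time in s.
With the tool pointing down it reaches from about 350 to 875 mm from the base axis. Payload 4.2 kg.
Tool frame: the origin (TCP) lies midway between the tips of the shut fingers; the grasp point (between the pads) lies 19 mm behind it (arm.grip_point_offset is the distance from the TCP to the grasp point, in mm); y points along the fingers, z is the direction in which the jaws open and shut, and the axes are right-handed (so a half turn about y gives the same grasp; the last joint's range is limited). The gripper opens to 85 mm and grips with 20 to 120 N. Pads are 22 mm wide; open, the fingers measure 114 mm over their backs; the gripper's body (76 mm by 85 mm) begins 54 mm behind the grasp point. The pads swing forward as they close: fully open they stand 13 mm farther back than shut.
Start: joints at [-0.972, 0.385, 0.008, 0, -1.194, -0.259], TCP at [208.326, -589.236, 231.312] pointing down, gripper open.
Joint ranges: [-3.14, 3.14], [-1.21, 2.06], [-1.07, 1.41], [-3.16, 2.05], [-2.99, -0.16], [-3.1, 3.1]. Speed limits (rad/s): [2.79, 2.79, 3.14, 3.14, 3.14, 3.14].

INTERFACE

Orientations are given as a unit quaternion [x, y, z, w].
In Python, from bench import arm, optics, job_done, spotter gives the robot as it stands.
- The arm moves only by the tool jog_arm, never from a script. Its arguments are lists of equal length, an entry for each row: "translation": the shift along the tool's x, y, z in units of 50 mm (1.0 is 50 mm), a list of three; "rot": the turn, a rotation vector about the tool's x, y, z in units of 8 degrees (1.0 is 8 degrees), a list of three; "gripper": the opening, from 0 (shut) to 1 (fully open). A call has 1 to 20 rows; each row is the pose to reach, as a shift and turn from the pose measured when the call began, along the tool's axes at that moment; what a row does not reach only later rows make up. A row lasts 1/10 s, in which the tool goes at most 50 mm and 8.59 degrees, less where a joint would pass 70% of its speed; a pose out of reach is approached as far as the arm can. A call with a gripper value outside its range is refused whole. The fingers move at their own pace and stop on an object; the grip force is fixed at half the most. Time passes only in rows, so rows that repeat a pose let the fingers close. It gives the time, the measured TCP pose, the force and the opening at its end, in the units of the state.
- arm.read_state(): the state, without advancing time (a new reading comes with each control period).
- optics.get_image(name): name is "scene" or "top"; returns a dict with "frame" (384x512x3 uint8, red, green, blue), "mtx" (3x3 intrinsics, pixels), "xyz" and "attitude" of the camera in the world. Camera axes: x right, y down, z forward; pixel columns grow to the right and rows downward; lengths in mm; the calibration is good to about 2 mm. A picture is of the moment at which its call begins. There is no depth.
- job_done(): hands the job in, once; it reports no verdict.
Trained networks look in the newest picture that a camera, given by its name, has taken for a name from the list of things; names that differ only in an ending like _2 or _b are one class to them, and where a whole thing is asked for, a point or a joint stands for the part that bears it (a point fixed in the world has none). Each returns a list of dicts, best first, with "score" (0 to 1); they miss things now and then, are a little off and sometimes report something else, mostly with a low value. They report only what shows in the picture. A call takes as long as a camera call. They do not tell look-alikes from the thing itself.
- spotter.look_for(camera, thing): "centre" ([x, y, z] in mm, in the coordinates of the camera as it stood for that picture, good to about 4 mm: the middle of the surface that is visible of it).
The state is a dict: "clock": time; "joints": joint angles; "joint_vel": joint speeds; "joint_efforts": joint torques, N m; "position": TCP position; "ee_rot": TCP orientation; "contact_force": force on the tool from outside, world axes, zero at the start; "wrist_torque": the same for the moment, N m; "gripper_width": finger opening in mm.
Only numpy, scipy, OpenCV 4.12 (cv2) and the standard library are available. Lean on these libraries where they do the work, as an engineer would, in place of code of your own. Each camera call takes 0.05 s, during which the arm holds its last target. There are 200 camera calls.

## Working session

There is one attempt and no reset: what is moved stays moved. The work goes in short steps, Python scripts to look and compute and a tool call to move; the robot and the scene stay as the last step left them, time stands still between calls to the robot, and variables do not carry over. Pictures are saved under pics/ and viewed, about 8 in all and at most 12, crops included, and the job is handed in when it is done.

Besides the shell and the picture viewer there is one more tool, called after "Request:" as name(argument=value, ...) on one line, values as JSON. jog_arm: Moves the arm, as the interface text tells. Its arguments: {"type":"object","properties":{"translation":{"type":"array"},"rot":{"type":"array"},"gripper":{"type":"array"}},"required":["translation","rot","gripper"]}

```bash
mkdir -p pics
cat > h.py <<'E'
import numpy as np, cv2
from scipy.spatial.transform import Rotation as R
from bench import arm, optics, job_done, spotter
def shot(n):
    d=optics.get_image(n); return d
def Rm(d):
    a=np.array(d['attitude'],float)
    return a if a.shape==(3,3) else R.from_quat(a).as_matrix()
def w(d,p): return Rm(d)@np.array(p)+np.array(d['xyz'])
def ray(d,uv,z):
    v=Rm(d)@np.linalg.inv(np.array(d['mtx']))@np.array([uv[0],uv[1],1.]); o=np.array(d['xyz'],float)
    return o+v*(z-o[2])/v[2]
def proj(d,P):
    c=(np.atleast_2d(P)-np.array(d['xyz']))@Rm(d); q=c@np.array(d['mtx']).T; return q[:,:2]/q[:,2:]
def save(d,n,crop=None,s=1):
    f=d['frame'][:,:,::-1]
    if crop: f=f[crop[1]:crop[3],crop[0]:crop[2]]
    cv2.imwrite('pics/'+n,cv2.resize(f,None,fx=s,fy=s,interpolation=cv2.INTER_CUBIC))
E
python3 - <<'E'
from h import *
print(arm.read_state())
for n in ['top','scene']:
    d=shot(n); save(d,n+'0.png',None,1.5); print(n,d['xyz'],d['attitude'],d['mtx'])
    for t in ['rail','die_shoe','pull_eye','draw_hook','hook_nose','guide_bush','bearing','oil_bottle','hook_gate']:
        for r in spotter.look_for(n,t)[:3]:
            p=w(d,r['centre']); print(t,round(r['score'],2),p.round(0),proj(d,p).round(0))
E
```

```text
{'clock': 0.0, 'joints': array([-9.72393373e-01,  3.85568828e-01,  6.59113364e-03, -5.07325124e-04,
       -1.19398930e+00, -2.58588185e-01]), 'joint_vel': array([-0.00021833,  0.00017976, -0.00153981,  0.00069379, -0.00063914,
       -0.00036457]), 'joint_efforts': array([ 5.87542927e-04, -3.92287838e+01,  1.88400203e+01,  4.18596178e+00,
       -4.61930176e-03, -1.92305708e-05]), 'position': array([ 208.13123188, -588.69377372,  230.19936328]), 'ee_rot': array([-0.69616817, -0.1193329 ,  0.11966738,  0.69770284]), 'contact_force': array([-0.98770765, -0.30173611,  0.20569039]), 'wrist_torque': array([-0.01778833, -0.00881468, -0.04221371]), 'gripper_width': 85.24983083151113}
top [518.55028898  51.83654906 916.12818661] [ 0.7139448  -0.69960705  0.02827286 -0.00578259] [[396.98013573   0.         248.79582908]
 [  0.         396.98013573 190.95330633]
 [  0.           0.           1.        ]]
rail 0.73 [568. 180.  68.] [[176. 185.]]
die_shoe 0.8 [551. 153.  62.] [[189. 194.]]
pull_eye 0.57 [544. 140.  59.] [[195. 197.]]
pull_eye 0.41 [ 493. -122.   27.] [[313. 223.]]
draw_hook 0.8
[... 365 characters left out ...]
]]
scene [-153.94858481  409.34248915  816.2468295 ] [-0.4702811   0.78040588 -0.35144992  0.21514019] [[471.84546895   0.         259.10113046]
 [  0.         471.84546895 198.53257584]
 [  0.           0.           1.        ]]
die_shoe 0.91 [541. 156.  46.] [[217. 241.]]
pull_eye 0.74 [536. 138.  53.] [[225. 237.]]
draw_hook 0.62 [ 477. -119.   23.] [[334. 225.]]
draw_hook 0.62 [ 581. -220.   17.] [[343. 189.]]
hook_nose 0.87 [ 478. -117.   24.] [[333. 225.]]
hook_nose 0.62 [ 584. -216.   13.] [[341. 190.]]
guide_bush 0.68 [627. 113.  26.] [[219. 217.]]
bearing 0.52 [600.  46.  13.] [[249. 219.]]
bearing 0.45 [ 476. -118.   21.] [[334. 226.]]
oil_bottle 0.59 [491. 281.  69.] [[170. 269.]]
```

Run:
```python
from h import *
d=shot('top'); save(d,'top1.png',(110,120,390,290),2.85)
```

```text
(no output)
```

View pics/top1.png

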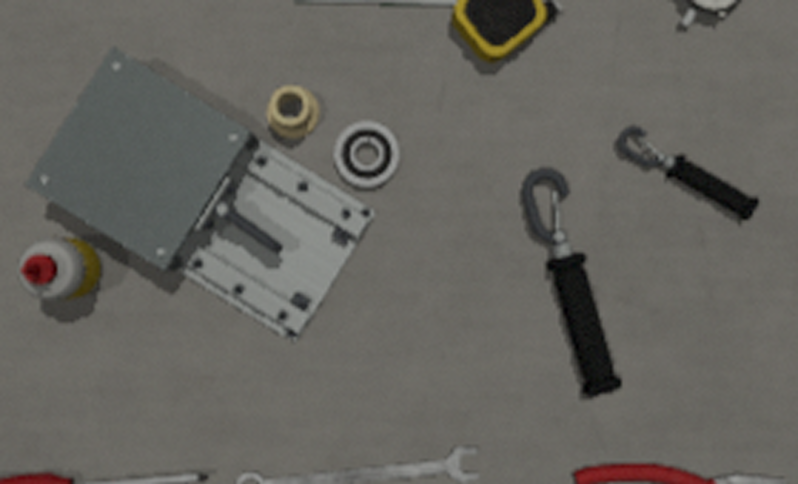

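View pics/scene0.png

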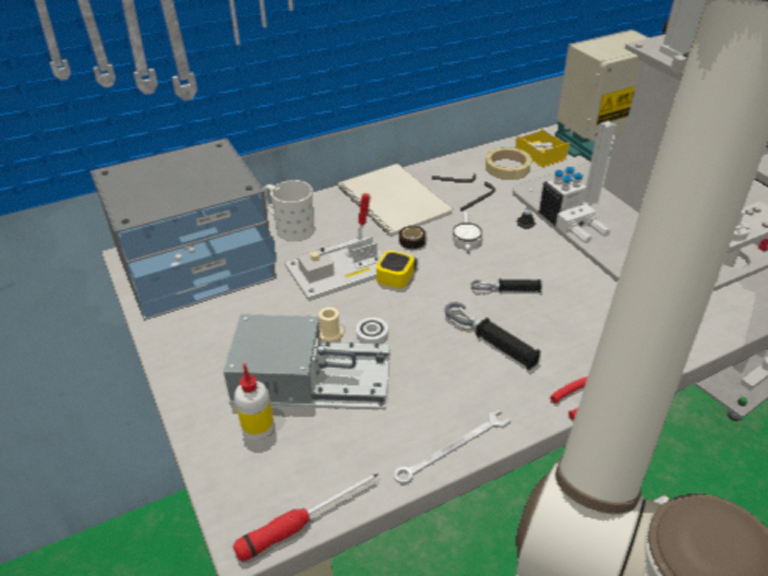

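The top view (crop scale 2.85, offset 110,120) shows the rail with its bay at crop (145,160). The eye runs to about (280,248), and the open front edge runs from (372,212) to (292,337). The larger hook has its handle from (565,262) to (602,390), with its nose on the right. The small hook at (690,170) is the look-alike. Next I'll fit the poses.

```bash
cat > fit.py <<'E'
from h import *
from scipy.optimize import least_squares
def T(p,P):
    c,s=np.cos(p[2]),np.sin(p[2]); P=np.array(P,float).reshape(-1,3)
    return np.c_[p[0]+c*P[:,0]-s*P[:,1],p[1]+s*P[:,0]+c*P[:,1],P[:,2]]
E
python3 - <<'E'
from fit import *
d=shot('top')
M=[(143,-61,70),(20,-61,70),(20,61,70),(143,61,70),(-90,-62,6),(-90,62,6)]
c=np.array([(118,48),(257,140),(172,268),(30,185),(372,212),(292,337)])/2.85+[110,120]
s=least_squares(lambda p:(proj(d,T(p,M))-c).ravel(),[560,170,1.0])
rail=s.x; print('rail',rail,s.fun.round(1))
g=d['frame'].max(2)
m=(g<45).astype(np.uint8); m[:, :280]=0; m[:,330:]=0; m[:205]=0;m[265:]=0
n,l,st,ce=cv2.connectedComponentsWithStats(m); print(st,ce)
k=1+np.argmax(st[1:,4]); pts=np.argwhere(l==k)[:,::-1].astype(np.float32)
r=cv2.minAreaRect(pts); box=cv2.boxPoints(r); print(r)
W=np.array([ray(d,b,22) for b in box]); print(W.round(1))
np.save('rail.npy',rail)
f=cv2.resize(d['frame'][:,:,::-1],None,fx=5,fy=5,interpolation=cv2.INTER_CUBIC)
def dr(P,col):
    for q in proj(d,T(rail,P)): cv2.circle(f,tuple(int(v) for v in (q+.5)*5-.5),3,col,-1)
dr(M,(0,0,255))
X=np.arange(-60,21,10.); dr(np.c_[X,X*0,X*0+60],(0,255,0))  # axis at eye top
cv2.imwrite('pics/r.png',f[150*5:250*5,140*5:270*5])
cv2.imwrite('pics/hk.png',f[170*5:265*5,285*5:345*5])
E
```

```text
rail [546.78771522 145.28392667   1.03105271] [-0.6 -0.9 -0.5 -2.5 -1.7  1.2 -1.1 -0.6  2.6  0.4  1.7  2.6]
[[     0      0    512    384 196021]
 [   304    205      1      1      1]
 [   302    209     26     50    586]] [[255.32404181 191.37352631]
 [304.         205.        ]
 [314.27645051 233.78327645]]
((314.5060119628906, 233.52162170410156), (49.571006774902344, 13.596746444702148), 74.40719604492188)
[[ 518.   -95.8   22. ]
 [ 526.9 -125.5   22. ]
 [ 420.  -156.9   22. ]
 [ 411.3 -127.3   22. ]]
```

View pics/r.png

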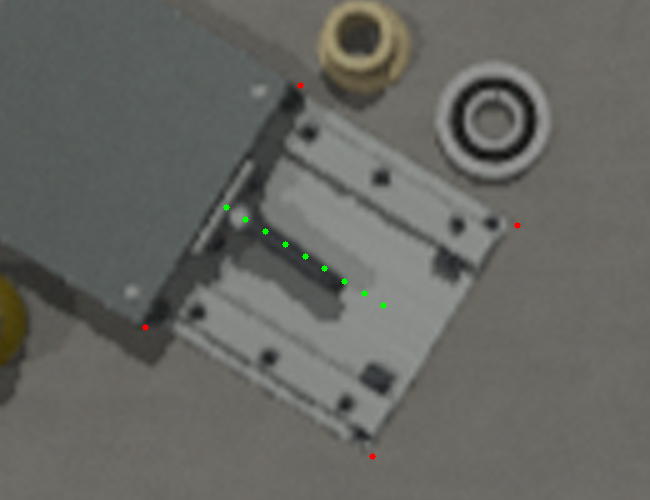

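View pics/hk.png

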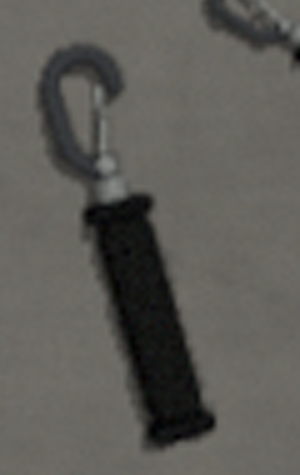

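The overlay shows the rail axis (green) passing through the hinge pin at zoom (238,215). The eye is nearly straight, with its bar end at about (340,286). The hook lies with its gate and nose on the right, as modelled. Next I'll plan the grasp.

```bash
cat >> fit.py <<'E'
def yawtool(y):  # tool pointing down: tool y = -z; jaw (tool z) along world dir of angle y
    z=np.array([np.cos(y),np.sin(y),0]); yy=np.array([0,0,-1.]); return np.c_[np.cross(yy,z),yy,z]
def plan(p,jaw,st=None):
    st=st or arm.read_state(); A=R.from_quat(st['ee_rot']).as_matrix()
    t=A.T@(np.array(p)-st['position'])/50
    best=min((R.from_matrix(A.T@yawtool(j)).as_rotvec() for j in (jaw,jaw+np.pi)),key=np.linalg.norm)
    print('pos',st['position'].round(1),'F',st['contact_force'].round(2),'t',st['clock'],'trans',t.round(3),'rot',(best/np.radians(8)).round(3))
E
python3 - <<'E'
from fit import *
d=shot('top'); print('bar',ray(d,np.array([335,282])/5+[140,150]-.4,60),'pin',ray(d,np.array([238,215])/5+[140,150]-.4,62))
st=arm.read_state(); print(R.from_quat(st['ee_rot']).as_matrix().round(3))
plan([469,-126.4,90],.286+np.pi/2); plan([469,-126.4,4],.286+np.pi/2)
E
```

```text
bar [525.83354743 115.06340353  60.        ] pin [553.69567732 157.08572379  62.        ]
[[ 0.943  0.    -0.333]
 [ 0.333  0.     0.943]
 [ 0.    -1.     0.   ]]
pos [ 208.3 -589.2  231.3] F [-0.9  0.1  0.7] t 1.15 trans [8.    2.827 6.99 ] rot [-0.     0.385  0.   ]
pos [ 208.3 -589.2  231.3] F [-0.9  0.1  0.7] t 1.15 trans [8.    4.547 6.99 ] rot [-0.     0.385  0.   ]
```

Request:
jog_arm(translation=[[4,1,3.5],[8,2.8,7],[8,2.8,7],[8,2.8,7],[8,2.8,7],[8,2.8,7],[8,2.8,7],[8,2.8,7],[8,2.8,7],[8,2.8,7],[8,2.8,7],[8,2.8,7],[8,2.8,7],[8,2.8,7],[8,2.8,7],[8,2.8,7]], rot=[[0,0.2,0],[0,0.385,0],[0,0.385,0],[0,0.385,0],[0,0.385,0],[0,0.385,0],[0,0.385,0],[0,0.385,0],[0,0.385,0],[0,0.385,0],[0,0.385,0],[0,0.385,0],[0,0.385,0],[0,0.385,0],[0,0.385,0],[0,0.385,0]], gripper=[1,1,1,1,1,1,1,1,1,1,1,1,1,1,1,1])

```text
clock: 2.75
position: [468.4, -127.0, 91.7]
ee_rot: [0.7, 0.1, -0.1, -0.7]
contact_force: [-0.3, -0.1, -0.3]
gripper_width: 85.5
```

Run:
```python
from fit import *
plan([469,-126.4,4],.286+np.pi/2)
```

```text
pos [ 468.4 -127.    91.7] F [-0.32 -0.12 -0.26] t 2.75 trans [0.013 1.754 0.008] rot [ 0.001 -0.015  0.005]
```

Request:
jog_arm(translation=[[0.01,0.8,0],[0.01,1.4,0],[0.01,1.75,0],[0.01,1.75,0],[0.01,1.75,0],[0.01,1.75,0],[0.01,1.75,0],[0.01,1.75,0],[0.01,1.75,0],[0.01,1.75,0],[0.01,1.75,0],[0.01,1.75,0],[0.01,1.75,0]], rot=[[0,0,0],[0,0,0],[0,0,0],[0,0,0],[0,0,0],[0,0,0],[0,0,0],[0,0,0],[0,0,0],[0,0,0],[0,0,0],[0,0,0],[0,0,0]], gripper=[1,1,1,1,0,0,0,0,0,0,0,0,0])

```text
clock: 4.05
position: [469.7, -126.9, 5.4]
ee_rot: [0.7, 0.101, -0.099, -0.7]
contact_force: [-0.9, -0.6, 5.8]
gripper_width: 22.8
```

Run:
```python
from fit import *
plan([469.5,-127,60],.286+np.pi/2)
plan([440.6,60.1,70],1.031+np.pi/2)
```

```text
pos [ 469.7 -126.9    5.4] F [-0.92 -0.61  5.77] t 4.05 trans [-0.003 -1.093 -0.002] rot [ 0.006 -0.01   0.018]
pos [ 469.7 -126.9    5.4] F [-0.92 -0.61  5.77] t 4.05 trans [ 0.494 -1.295  3.751] rot [ 0.013 -5.346  0.015]
```

Request:
jog_arm(translation=[[0,-0.5,0],[0,-1,0],[0.1,-1.3,0.5],[0.2,-1.3,1.2],[0.3,-1.3,1.8],[0.4,-1.3,2.4],[0.5,-1.3,3],[0.5,-1.3,3.5],[0.5,-1.3,3.75],[0.5,-1.3,3.75],[0.5,-1.3,3.75],[0.5,-1.3,3.75]], rot=[[0,0,0],[0,0,0],[0,-0.7,0],[0,-1.4,0],[0,-2.1,0],[0,-2.8,0],[0,-3.5,0],[0,-4.2,0],[0,-4.9,0],[0,-5.35,0],[0,-5.35,0],[0,-5.35,0]], gripper=[0,0,0,0,0,0,0,0,0,0,0,0])

```text
clock: 5.25
position: [440.4, 59.9, 70.0]
ee_rot: [0.616, 0.349, -0.348, -0.615]
contact_force: [0.1, 0.4, -3.0]
gripper_width: 22.9
```

Run:
```python
from fit import *
d=shot('top'); st=arm.read_state()
plan([440.6,60.1,33.4],1.031+np.pi/2)
f=cv2.resize(d['frame'][:,:,::-1],None,fx=5,fy=5,interpolation=cv2.INTER_CUBIC)
yaw=1.031; o=st['position']; zz=o[2]-5.4+14
for P in [(129,0,0),(92,-4,0),(101,-14.5,0),(72,0,0),(110,14.5,0)]:
    q=proj(d,T([o[0],o[1],yaw],[P])+[0,0,zz])[0]; cv2.circle(f,tuple(int(v) for v in (q+.5)*5-.5),2,(0,0,255),-1)
cv2.imwrite('pics/a.png',f[150*5:260*5,140*5:280*5])
```

```text
pos [440.6  59.8  70.1] F [ 0.29  0.37 -4.23] t 5.3 trans [0.005 0.734 0.004] rot [ 0.014 -0.008  0.005]
```

View pics/a.png

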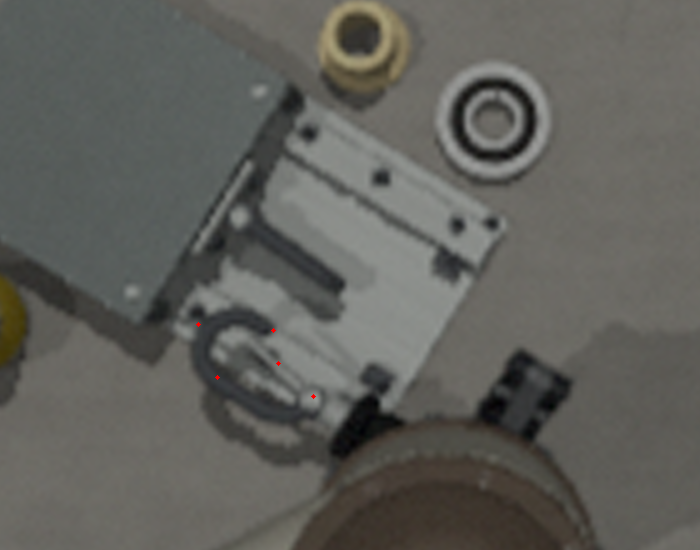

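The hook matches the model overlay: the gate pin is at (313,396) and the nose tip at (273,329). The eye's bar is at about (336,282). Next I'll descend and feel sideways.

Request:
jog_arm(translation=[[0,0.35,0],[0,0.7,0],[0,0.71,0],[0,0.71,0]], rot=[[0,0,0],[0,0,0],[0,0,0],[0,0,0]], gripper=[0,0,0,0])

```text
clock: 5.7
position: [440.6, 59.4, 34.6]
ee_rot: [0.616, 0.348, -0.348, -0.615]
contact_force: [0.3, -0.3, -2.5]
gripper_width: 22.7
```

```bash
cat > st.py <<'E'
from fit import *
s=arm.read_state(); u=np.array([.514,.857,0]); v=np.array([-.857,.514,0]); p=s['position']; b=np.array([525.8,115.1,42])
print(s['clock'],p.round(1),'bar in hook x,y',((b-p)@u).round(1),((b-p)@v).round(1),'F x,y,z rail',(s['contact_force']@u).round(2),(s['contact_force']@v).round(2),s['contact_force'][2].round(2))
E
python3 st.py; python3 -c "
from fit import *
plan([440.6,60.1,35],1.031+np.pi/2)"
```

```text
5.7 [440.6  59.4  34.6] bar in hook x,y 91.5 -44.4 F x,y,z rail -0.14 -0.44 -2.47
pos [440.6  59.4  34.6] F [ 0.31 -0.34 -2.47] t 5.7 trans [ 0.011 -0.009  0.008] rot [ 0.011 -0.014 -0.001]
```

Request:
jog_arm(translation=[[0,0,-0.2],[0,0,-0.4],[0,0,-0.55],[0,0,-0.65],[0,0,-0.72],[0,0,-0.76],[0,0,-0.8],[0,0,-0.82],[0,0,-0.82]], rot=[[0,0,0],[0,0,0],[0,0,0],[0,0,0],[0,0,0],[0,0,0],[0,0,0],[0,0,0],[0,0,0]], gripper=[0,0,0,0,0,0,0,0,0])

```text
clock: 6.6
position: [475.7, 38.3, 34.6]
ee_rot: [0.616, 0.348, -0.348, -0.615]
contact_force: [-0.3, -0.4, -1.9]
gripper_width: 23.0
```

```bash
python3 st.py
```

```text
6.6 [475.7  38.3  34.6] bar in hook x,y 91.6 -3.4 F x,y,z rail -0.47 0.02 -1.9
```

Request:
jog_arm(translation=[[0,0,-0.02],[0,0,-0.04],[0,0,-0.06],[0,0,-0.08],[0,0,-0.08]], rot=[[0,0,0],[0,0,0],[0,0,0],[0,0,0],[0,0,0]], gripper=[0,0,0,0,0])

```text
clock: 7.1
position: [479.3, 36.2, 34.6]
ee_rot: [0.616, 0.348, -0.348, -0.615]
contact_force: [0.8, 0.0, -3.7]
gripper_width: 22.9
```

```bash
python3 st.py
```

```text
7.1 [479.3  36.2  34.6] bar in hook x,y 91.5 0.7 F x,y,z rail 0.44 -0.71 -3.7
```

Request:
jog_arm(translation=[[0,0,-0.02],[0,0,-0.04],[0,0,-0.06],[0,0,-0.08],[0,0,-0.08]], rot=[[0,0,0],[0,0,0],[0,0,0],[0,0,0],[0,0,0]], gripper=[0,0,0,0,0])

```text
clock: 7.6
position: [482.5, 34.1, 34.5]
ee_rot: [0.616, 0.348, -0.348, -0.615]
contact_force: [-1.1, 0.5, -3.1]
gripper_width: 22.8
```

```bash
python3 st.py
python3 - <<'E'
from h import *
d=shot('top'); save(d,'b.png',(160,170,260,250),7)
E
```

```text
7.6 [482.5  34.1  34.5] bar in hook x,y 91.6 4.5 F x,y,z rail -0.1 1.17 -3.09
```

View pics/b.png

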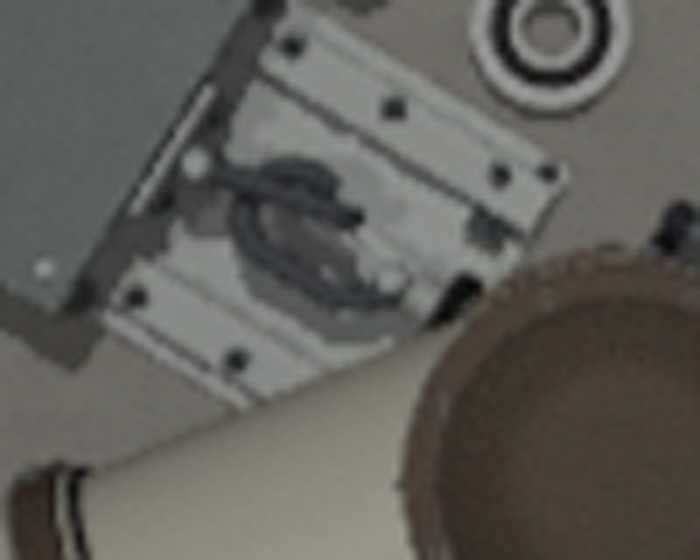

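The image shows the eye swung along with the hook. The nose at about (320,170) is under the upper leg, and the bar at about (355,213) rests on the gate. I'll keep feeling.

Request:
jog_arm(translation=[[0,0,-0.02],[0,0,-0.04],[0,0,-0.05],[0,0,-0.05]], rot=[[0,0,0],[0,0,0],[0,0,0],[0,0,0]], gripper=[0,0,0,0])

```text
clock: 8.05
position: [484.3, 32.6, 34.4]
ee_rot: [0.616, 0.348, -0.348, -0.615]
contact_force: [-2.4, 1.9, -2.1]
gripper_width: 22.8
```

```bash
python3 st.py
```

```text
8.05 [484.3  32.6  34.4] bar in hook x,y 92.0 6.8 F x,y,z rail 0.39 3.05 -2.11
```

Request:
jog_arm(translation=[[0,0,-0.02],[0,0,-0.04],[0,0,-0.06],[0,0,-0.06]], rot=[[0,0,0],[0,0,0],[0,0,0],[0,0,0]], gripper=[0,0,0,0])

```text
clock: 8.45
position: [486.7, 30.9, 34.4]
ee_rot: [0.616, 0.348, -0.348, -0.615]
contact_force: [-2.3, 0.9, -1.9]
gripper_width: 22.9
```

```bash
python3 st.py
```

```text
8.45 [486.7  30.9  34.4] bar in hook x,y 92.3 9.8 F x,y,z rail -0.43 2.38 -1.88
```

Request:
jog_arm(translation=[[0,0,-0.015],[0,0,-0.03],[0,0,-0.03]], rot=[[0,0,0],[0,0,0],[0,0,0]], gripper=[0,0,0])

```text
clock: 8.75
position: [488.0, 30.1, 34.4]
ee_rot: [0.616, 0.348, -0.348, -0.615]
contact_force: [-3.8, 1.4, -1.9]
gripper_width: 23.0
```

```bash
python3 st.py;python3 - <<'E'
from h import *
d=shot('top'); save(d,'c.png',(160,170,260,250),7)
E
```

```text
8.75 [488.   30.1  34.4] bar in hook x,y 92.3 11.3 F x,y,z rail -0.7 3.97 -1.86
```

View pics/c.png

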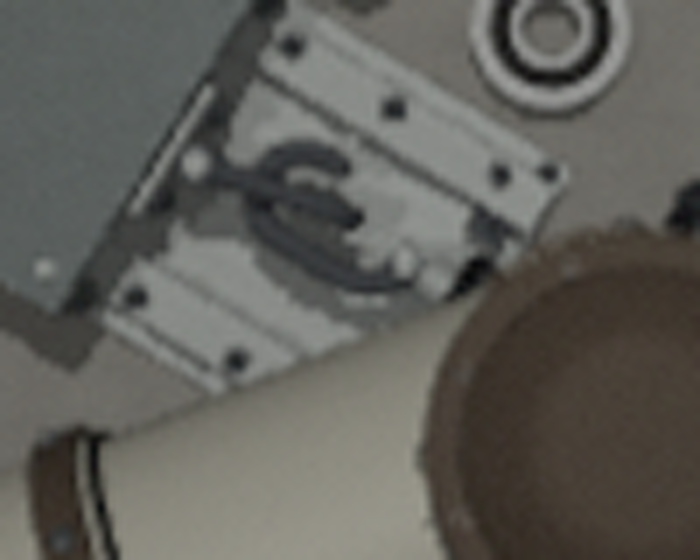

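The bar is now past the nose: nose tip at (345,165), bar at (352,212), measured at about hook (92,-2.7). Now I'll draw the hook back along rail -x.

Request:
jog_arm(translation=[[-0.05,0,0],[-0.1,0,0],[-0.15,0,0],[-0.2,0,0],[-0.24,0,0],[-0.24,0,0]], rot=[[0,0,0],[0,0,0],[0,0,0],[0,0,0],[0,0,0],[0,0,0]], gripper=[0,0,0,0,0,0])

```text
clock: 9.4
position: [481.2, 19.3, 34.3]
ee_rot: [0.616, 0.347, -0.349, -0.615]
contact_force: [-1.8, -0.4, -3.0]
gripper_width: 23.0
```

```bash
python3 st.py
```

```text
9.4 [481.2  19.3  34.3] bar in hook x,y 105.0 11.1 F x,y,z rail -1.25 1.36 -3.03
```

Request:
jog_arm(translation=[[-0.04,0,0],[-0.08,0,0],[-0.12,0,0],[-0.16,0,0],[-0.2,0,0],[-0.24,0,0],[-0.24,0,0]], rot=[[0,0,0],[0,0,0],[0,0,0],[0,0,0],[0,0,0],[0,0,0],[0,0,0]], gripper=[0,0,0,0,0,0,0])

```text
clock: 10.1
position: [475.7, 9.2, 34.6]
ee_rot: [0.616, 0.348, -0.348, -0.615]
contact_force: [0.9, 2.8, -4.0]
gripper_width: 23.0
```

```bash
python3 st.py;python3 - <<'E'
from h import *
d=shot('top'); save(d,'d.png',(160,170,260,250),7)
E
```

```text
10.1 [475.7   9.2  34.6] bar in hook x,y 116.5 11.4 F x,y,z rail 2.85 0.7 -4.0
```

View pics/d.png

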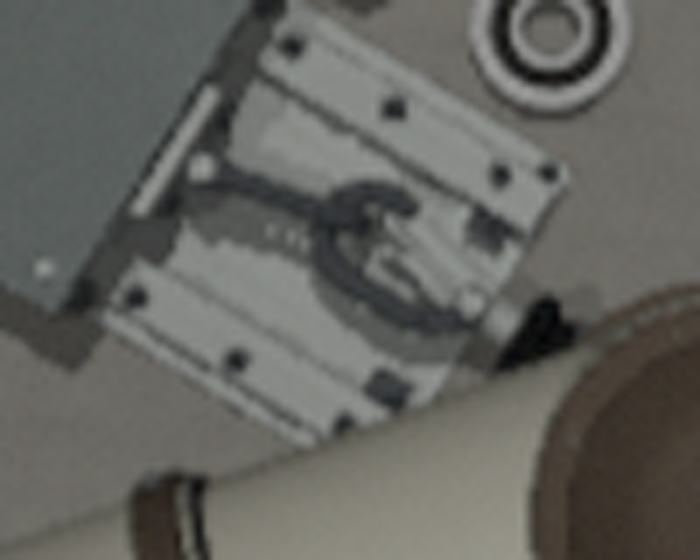

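Request:
jog_arm(translation=[[-0.03,0,0.04],[-0.06,0,0.08],[-0.1,0,0.12],[-0.14,0,0.16],[-0.18,0,0.2],[-0.2,0,0.2]], rot=[[0,0,0],[0,0,0],[0,0,0],[0,0,0],[0,0,0],[0,0,0]], gripper=[0,0,0,0,0,0])

```text
clock: 10.75
position: [461.5, 5.7, 34.7]
ee_rot: [0.616, 0.347, -0.348, -0.615]
contact_force: [1.9, 2.3, -4.8]
gripper_width: 22.9
```

```bash
python3 st.py;python3 - <<'E'
from h import *
d=shot('top'); f=d['frame'][190:230,195:245][:,:,::-1]
f=cv2.convertScaleAbs(cv2.resize(f,None,fx=14,fy=14,interpolation=cv2.INTER_CUBIC),alpha=1.5); cv2.imwrite('pics/e.png',f)
E
```

```text
10.75 [461.5   5.7  34.7] bar in hook x,y 126.8 1.1 F x,y,z rail 2.97 -0.4 -4.81
```

View pics/e.png

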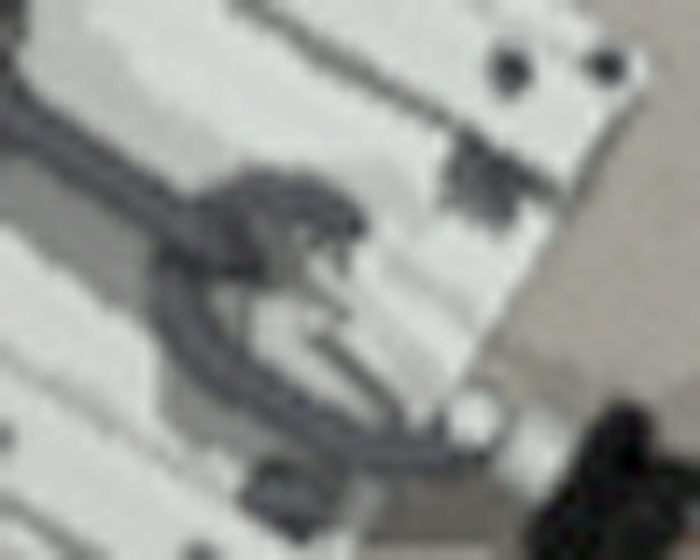

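The gate strip runs from the pin (470,415) to just inside the nose at (325,260), so it is shut with the bar in the bowl. Next I'll draw the die.

Request:
jog_arm(translation=[[-0.05,0,0],[-0.12,0,0],[-0.2,0,0],[-0.29,0,0],[-0.38,0,0],[-0.47,0,0],[-0.56,0,0],[-0.65,0,0],[-0.74,0,0],[-0.83,0,0],[-0.92,0,0],[-1.01,0,0],[-1.1,0,0],[-1.17,0,0],[-1.22,0,0],[-1.25,0,0],[-1.25,0,0]], rot=[[0,0,0],[0,0,0],[0,0,0],[0,0,0],[0,0,0],[0,0,0],[0,0,0],[0,0,0],[0,0,0],[0,0,0],[0,0,0],[0,0,0],[0,0,0],[0,0,0],[0,0,0],[0,0,0],[0,0,0]], gripper=[0,0,0,0,0,0,0,0,0,0,0,0,0,0,0,0,0])

```text
clock: 12.5
position: [428.9, -48.2, 34.7]
ee_rot: [0.616, 0.347, -0.348, -0.615]
contact_force: [1.5, 1.2, -3.8]
gripper_width: 22.9
```

```bash
python3 st.py
```

```text
12.5 [428.9 -48.2  34.7] bar in hook x,y 189.7 0.9 F x,y,z rail 1.83 -0.65 -3.83
```

Request:
jog_arm(translation=[[-0.04,0,0],[-0.08,0,0],[-0.12,0,0],[-0.16,0,0],[-0.2,0,0],[-0.24,0,0],[-0.28,0,0],[-0.28,0,0]], rot=[[0,0,0],[0,0,0],[0,0,0],[0,0,0],[0,0,0],[0,0,0],[0,0,0],[0,0,0]], gripper=[0,0,0,0,0,0,0,0])

```text
clock: 13.3
position: [421.2, -60.4, 34.7]
ee_rot: [0.616, 0.347, -0.349, -0.615]
contact_force: [1.7, 1.4, -3.1]
gripper_width: 22.7
```

```bash
python3 st.py
```

```text
13.3 [421.2 -60.4  34.7] bar in hook x,y 204.2 0.6 F x,y,z rail 2.04 -0.73 -3.15
```

Travel is now about 88 mm plus the start offset, so I'll take 1.5 mm steps.

Request:
jog_arm(translation=[[-0.015,0,0],[-0.03,0,0],[-0.04,0,0],[-0.04,0,0]], rot=[[0,0,0],[0,0,0],[0,0,0],[0,0,0]], gripper=[0,0,0,0])

```text
clock: 13.7
position: [420.2, -62.2, 34.7]
ee_rot: [0.616, 0.347, -0.349, -0.615]
contact_force: [1.7, 2.2, -3.4]
gripper_width: 22.4
```

Request:
jog_arm(translation=[[-0.015,0,0],[-0.03,0,0],[-0.04,0,0],[-0.04,0,0]], rot=[[0,0,0],[0,0,0],[0,0,0],[0,0,0]], gripper=[0,0,0,0])

```text
clock: 14.1
position: [419.1, -64.0, 34.7]
ee_rot: [0.616, 0.347, -0.349, -0.615]
contact_force: [1.8, 2.4, -3.5]
gripper_width: 22.8
```

```bash
python3 st.py
```

```text
14.1 [419.1 -64.   34.7] bar in hook x,y 208.3 0.6 F x,y,z rail 2.98 -0.32 -3.52
```

Request:
jog_arm(translation=[[-0.015,0,0],[-0.03,0,0],[-0.045,0,0],[-0.045,0,0]], rot=[[0,0,0],[0,0,0],[0,0,0],[0,0,0]], gripper=[0,0,0,0])

```text
clock: 14.5
position: [417.8, -66.0, 34.7]
ee_rot: [0.616, 0.346, -0.349, -0.616]
contact_force: [1.5, 1.3, -4.0]
gripper_width: 22.8
```

Request:
jog_arm(translation=[[-0.015,0,0],[-0.03,0,0],[-0.03,0,0]], rot=[[0,0,0],[0,0,0],[0,0,0]], gripper=[0,0,0])

```text
clock: 14.8
position: [417.2, -67.2, 34.8]
ee_rot: [0.616, 0.347, -0.348, -0.616]
contact_force: [3.2, 2.8, -3.4]
gripper_width: 22.7
```

```bash
python3 st.py
```

```text
14.8 [417.2 -67.2  34.8] bar in hook x,y 212.1 0.6 F x,y,z rail 4.04 -1.3 -3.43
```

Request:
jog_arm(translation=[[-0.015,0,0],[-0.03,0,0],[-0.03,0,0]], rot=[[0,0,0],[0,0,0],[0,0,0]], gripper=[0,0,0])

```text
clock: 15.1
position: [417.9, -67.9, 35.0]
ee_rot: [0.616, 0.348, -0.348, -0.615]
contact_force: [4.3, 6.6, -5.4]
gripper_width: 22.8
```

```bash
python3 st.py
```

```text
15.1 [417.9 -67.9  35. ] bar in hook x,y 212.3 1.6 F x,y,z rail 7.9 -0.32 -5.38
```

Request:
jog_arm(translation=[[-0.01,0,0],[-0.01,0,0]], rot=[[0,0,0],[0,0,0]], gripper=[0,0])

```text
clock: 15.3
position: [418.2, -68.0, 35.0]
ee_rot: [0.616, 0.348, -0.347, -0.615]
contact_force: [1.9, 5.2, -5.6]
gripper_width: 23.0
```

```bash
python3 st.py
python3 - <<'E'
from fit import *
st=arm.read_state(); A=R.from_quat(st['ee_rot']).as_matrix(); print(A.round(3))
E
```

```text
15.3 [418.2 -68.   35. ] bar in hook x,y 212.2 1.9 F x,y,z rail 5.5 1.03 -5.61
[[ 0.516  0.002 -0.857]
 [ 0.857 -0.001  0.516]
 [ 0.    -1.    -0.002]]
```

Request:
jog_arm(translation=[[-0.015,0,0],[-0.03,0,0],[-0.035,0,0]], rot=[[0,0,0],[0,0,0],[0,0,0]], gripper=[0,0,0])

```text
clock: 15.6
position: [419.0, -68.6, 35.0]
ee_rot: [0.616, 0.35, -0.346, -0.615]
contact_force: [3.9, 8.7, -6.5]
gripper_width: 22.4
```

```bash
python3 st.py
python3 - <<'E'
from h import *
d=shot('top'); save(d,'f.png',(160,150,320,270),5)
E
```

```text
15.6 [419.  -68.6  35. ] bar in hook x,y 212.4 2.9 F x,y,z rail 9.49 1.12 -6.53
```

View pics/f.png

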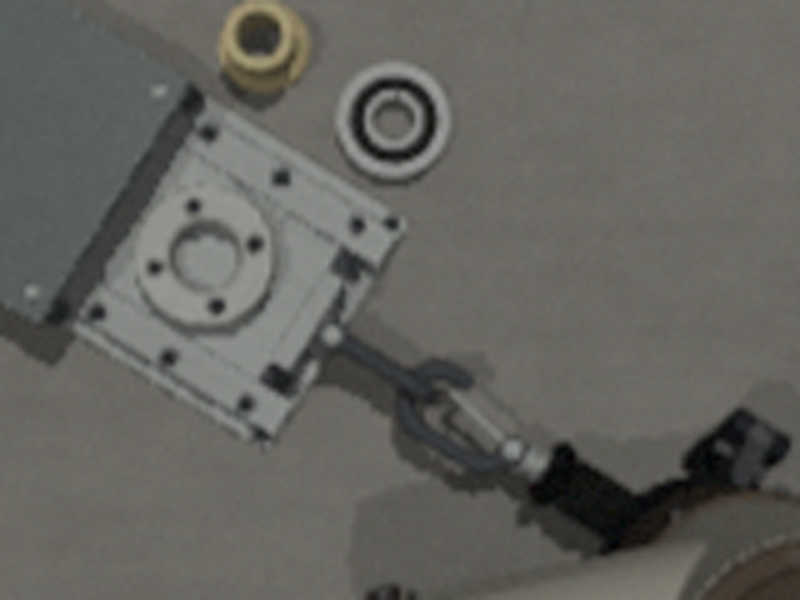

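The ring, at about (205,255), is out of the bay, and the shoe's edge sits on the stops at (350,262) and (278,378). The bar is in the bowl and the gate strip shows closed. Next I'll slacken, tilt the handle down and lower it.

Request:
jog_arm(translation=[[0.03,0,0],[0.05,0.04,0],[0.05,0.09,0],[0.05,0.14,0],[0.05,0.19,0],[0.05,0.24,0],[0.05,0.29,0],[0.05,0.34,0],[0.05,0.36,0],[0.05,0.36,0]], rot=[[0,0,0],[0,0,-0.08],[0,0,-0.19],[0,0,-0.29],[0,0,-0.4],[0,0,-0.5],[0,0,-0.6],[0,0,-0.7],[0,0,-0.75],[0,0,-0.75]], gripper=[0,0,0,0,0,0,0,0,0,0])

```text
clock: 16.65
position: [420.1, -66.8, 16.9]
ee_rot: [-0.597, -0.381, 0.314, 0.632]
contact_force: [0.1, 0.4, -3.1]
gripper_width: 22.9
```

```bash
python3 st.py
python3 - <<'E'
from fit import *
st=arm.read_state(); A=R.from_quat(st['ee_rot']).as_matrix(); print(A.round(3))
E
```

```text
16.65 [420.1 -66.8  16.9] bar in hook x,y 210.2 2.9 F x,y,z rail 0.38 0.15 -3.1
[[ 0.513  0.059 -0.857]
 [ 0.852  0.09   0.516]
 [ 0.107 -0.994 -0.004]]
```

Request:
jog_arm(translation=[[0,0.02,0],[0,0.04,0],[0,0.05,0]], rot=[[0,0,-0.05],[0,0,-0.1],[0,0,-0.13]], gripper=[0,0,0])

```text
clock: 16.95
position: [420.3, -66.5, 14.4]
ee_rot: [-0.594, -0.387, 0.308, 0.635]
contact_force: [-0.0, -0.0, -2.9]
gripper_width: 22.6
```

```bash
python3 st.py
```

```text
16.95 [420.3 -66.5  14.4] bar in hook x,y 209.9 3.0 F x,y,z rail -0.02 0.03 -2.89
```

Request:
jog_arm(translation=[[0,0,0],[0,0,0],[0,0,0],[0,0,0],[0,0,0],[0,0,0],[0,0,0],[0,-0.2,0],[0,-0.5,0],[0,-1,0],[0,-1.7,0],[0,-2.5,0],[0,-2.5,0],[0,-2.5,0]], rot=[[0,0,0],[0,0,0],[0,0,0],[0,0,0],[0,0,0],[0,0,0],[0,0,0],[0,0,0],[0,0,0],[0,0,0],[0,0,0],[0,0,0],[0,0,0],[0,0,0]], gripper=[0.4,0.5,0.6,0.7,0.7,0.7,0.7,0.7,0.7,0.7,0.7,0.7,0.7,0.7])

```text
clock: 18.35
position: [411.9, -79.8, 139.8]
ee_rot: [-0.594, -0.388, 0.306, 0.635]
contact_force: [-1.1, -0.0, -0.6]
gripper_width: 59.8
```

```bash
python3 st.py
python3 - <<'E'
from h import *
d=shot('scene'); a=cv2.resize(d['frame'][170:290,130:330][:,:,::-1],None,fx=3.9,fy=3.9,interpolation=cv2.INTER_CUBIC)
e=shot('top'); b=cv2.resize(e['frame'][180:260,190:340][:,:,::-1],None,fx=1,fy=1)
cv2.imwrite('pics/g.png',a)
cv2.imwrite('pics/g2.png',cv2.resize(b,None,fx=5,fy=5,interpolation=cv2.INTER_CUBIC))
E
```

```text
18.35 [411.9 -79.8 139.8] bar in hook x,y 225.6 2.6 F x,y,z rail -0.6 0.9 -0.65
```

View pics/g.png

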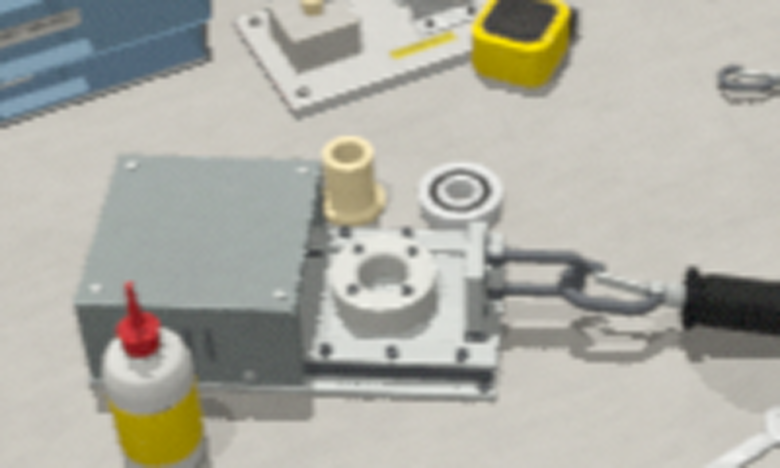

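The hook hangs clipped on the eye with the bar in the bowl at (572,275). The gate is closed and the bystanders are in place. I'll take one last view from above.

View pics/g2.png

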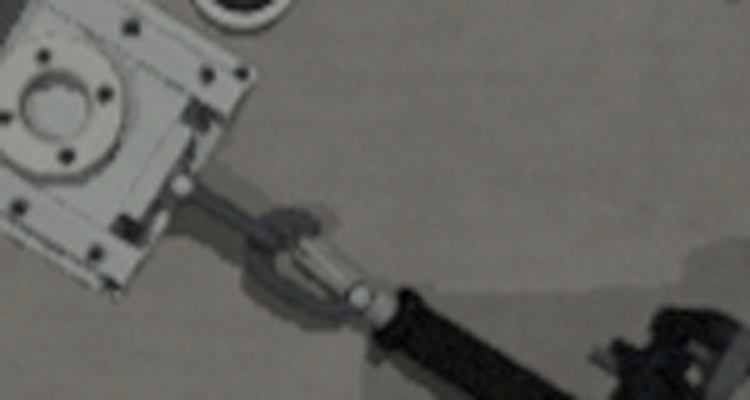

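```bash
python3 -c "
from bench import job_done
print(job_done())"
```

```text
the job is handed in; nothing more can be done
None
```

I clipped the larger draw hook onto the die's pulling eye, drew the die out to the front stops and let go with the hook still on. The job is handed in at about 18.5 s of the 48 s allowed. No verdict was reported.

- **Entry:** The eye's side stop came up by feel at about 12 mm from straight. The gate then yielded at 2–4 N until the bar was past the nose. I drew the hook back until the bar sat in the bowl and the gate was shut. The die had moved about 10 mm from its start by then.
- **Draw:** Sliding took about 2–4 N. At the front stops the position stopped advancing, and the pull rose to 9.5 N at most in the readings. I only had force at the end of each move, so any peak in between was not seen.
- **Release:** I slackened the pull, tilted and lowered the handle to within a few mm of the bench, opened the gripper and lifted clear.
- **Last checks:**
  - Both cameras show the shoe against the stops. The bar is in the bowl at about x = 113–117 mm of the hook, where 106–122 mm is allowed.
  - The gate is closed and the bystanders look untouched.
  - The wrist reads only noise.
  - The gate angle and the exact die travel were judged from pictures and force only, not measured. No check failed.

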